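# Dock the tube block and lock its cam

## Task

Slide the aluminium tube block along its rails as far as it will go toward the cam lock, so that it lifts the small hinged catch itself and the catch drops down behind it. Then turn the cam lock's black wing half a turn clockwise (seen from above) to its stop, so that its hook draws the block's bolt in tight. Do not touch the catch with the gripper, leave the cup, dish and timer where they are, and let go at the end.

Things in the scene. Friction and masses are not known exactly. Their poses are not given: they have to be found in the camera images.
- dock: Docking stand fixed to the desk: grey base plate 270 x 112 x 12 mm. Origin: centre of its underside, on the desk. x axis = slide direction (from the block toward the cam lock), z up, y to the left of x. Two aluminium rails, 28 mm high, run along x from -135 to +22 mm; their lips lie over the block's foot with 1.5 mm of play, so the block slides but cannot be lifted out.
- block_handle (a point): Middle of the black upright grip plate on top of the tube block, above the block's centre; axes as the dock's. Plate 12 mm thick along x, 36 mm wide along y, 49 to 83 mm above the desk. Its x in the dock's frame: -0.089 to -0.059 at the start; -0.008 resting back against the dropped catch (which drops once x is past about -0.003); +0.001 drawn in tight; +0.004 at the sprung plate's hard stop.
- bolt_pin (a point): Top of the upright steel pin (8 mm diameter) at the end of the flat bolt that points from the tube block to the cam lock, 84 mm ahead of the block's centre, 34 mm above the desk. The cam's hook catches it.
- block_ear (a point): Upper rear edge of the ear on the block's +y side, 42 mm above the desk, level with the block's rear face; its sloped front lifts the catch. The tube block: loose in the rails, aluminium, 0.3 to 0.65 kg, body 70 (x) x 46 (y) mm, top 50 mm above the desk, slippery white foot 70 x 64 x 10 mm, six round tube wells.
- plate_face (a point): Top of the sprung contact plate between rails and cam, on the face that the block meets (at dock x = +27.5 mm at rest), 40 mm above the desk; split, with a 16 mm gap for the bolt. It begins to yield at about 4 N, presses back with about 11 N when the block is locked, and has its hard stop 3 mm beyond that.
- catch_nose (a point): Free end of the gravity catch: a steel flap 12 mm wide, 30 mm long, hung over the rail on the dock's +y side from a post (top 64 mm above the desk); pivot at dock x = -70, y = +35 mm, 57 mm above the desk. The flap slopes from there down toward the cam.
- catch (a joint): Angle of the catch, rad: 0 = hanging down at rest; grows as it is lifted; about 0.3 while it rides on the block's ear; 0 again when it has dropped behind the ear.
- cam_grip (a point): Middle of the cam lock's black wing, on the cam's upright axis (dock x = +98 mm, y = 0), 55 mm above the desk. Wing 46 mm long, 10 mm thick, 41 to 69 mm above the desk, on a steel disc of 72 mm diameter whose top is 41 mm above the desk. A small black pointer on the disc, at one end of the wing, shows the open side of the hook.
- cam (a joint): Turn of the cam, rad, clockwise from above. 0 = open: wing along the dock's x axis, pointer toward the block (0 to 0.3 at the start). 3.2 = stop, locked: pointer away from the block. The wing's direction is the dock's x axis turned clockwise by this angle. The hook meets the pin from about 1.0, pulls until 2.7, then holds. Needs about 0.1 to 0.2 N m; stays where it is left.
- sample_cup_mid (a point): Bystander: sample cup with yellow lid, 49 mm diameter, 60 mm high; its centre.
- petri_mid (a point): Bystander: flat petri dish, 60 mm diameter, 14 mm high; its centre.
- bench_timer_mid (a point): Bystander: white bench timer, 62 x 62 x 19 mm; its centre.

How it is judged:
By the outcome, as a careful person would: the job done as asked, in the order asked, and still so for the second after the job is handed in, with the robot touching nothing.
It also fails if it takes over 61 s, if anything falls off the work surface, if the arm or the gripper's body presses on something with over 40 N, if the wrist force passes 120 N, or if a joint passes its speed limit or range.

## Robot

A 7-joint arm with a two-finger parallel gripper is mounted at the origin on a cart in front of the work surface, level with it; the furniture and walls round the work are solid. World frame = base frame: x ahead of the robot, y to its left, z up, the work surface at z = 0. Lengths are in m, angles in rad, forces in N, time in s.
With the tool pointing down it reaches from about 0.4 to 0.875 m from the base axis. Payload 6.5 kg.
Tool frame: the origin (TCP) lies midway between the tips of the shut fingers; the grasp point (between the pads) lies 19 mm behind it; z points along the fingers, y is the direction in which the jaws open and shut (so a half turn about z gives the same grasp; the last joint's range is limited). The gripper opens to 85 mm and grips with 20 to 120 N. Pads are 22 mm wide; open, the fingers measure 114 mm over their backs; the gripper's body (76 mm by 85 mm) begins 54 mm behind the grasp point. The pads swing forward as they close: fully open they stand 13 mm farther back than shut.
Start: joints at [-1.279, 0.536, -0.004, 1.538, 0.003, 1.067, -0.071], TCP at [0.228, 0.609, 0.231] pointing down, gripper open.
Joint ranges: [-2.7, 2.7], [-0.37, 2.16], [-1.27, 1.26], [0.24, 2.4], [-1.31, 4.45], [0.19, 1.91], [-2.76, 2.76]. Speed limits (rad/s): [2.39, 2.39, 3.14, 3.14, 3.14, 3.14, 3.14].

## Interface

Orientations are given as a unit quaternion [x, y, z, w].
In Python, from plant import bot, vision, job, finder gives the robot as it stands. The module is installed in compiled form; this text tells all that it offers.
- The arm moves only by the shell command python3 -m crank 'ROWS' [FORCE]. ROWS is text: rows parted by semicolons, each of 7 numbers parted by spaces: the shift along the tool's x, y, z in m, then the turn, a rotation vector about the tool's x, y, z in rad, then the closure, from 0 (fully open) to 1 (shut). A call has 1 to 12 rows; each row is the pose to reach, as a shift and turn from the pose commanded when the call began, along the tool's axes at that moment; what a row does not reach only later rows make up. A row lasts 1/8 s, in which the tool goes at most 62.5 mm and 10.7 degrees, less where a joint would pass 70% of its speed; a pose out of reach is approached as far as the arm can. A call with a gripper value outside its range is refused whole. The fingers move at their own pace and stop on an object; FORCE is the grip in N (left out, the last holds). Time passes only in rows, so rows that repeat a pose let the fingers close. It gives the time, the measured TCP pose, the force and the opening at its end, in the units of the state.
- bot.sense(): the state, without advancing time (a new reading comes with each control period).
- vision.read_camera(name): name is "scene" or "top" or "wrist"; returns a dict with "frame" (400x640x3 uint8, red, green, blue), "K" (3x3 intrinsics, pixels), "rvec" (rotation vector, rad) and "tvec" (3), from world to camera coordinates, as OpenCV has them; the wrist camera has in their place "T_tool_cam" (4x4, takes a point from camera to tool coordinates, whose origin is the TCP and whose axes are the flange's). Camera axes: x right, y down, z forward; pixel columns grow to the right and rows downward; lengths in m; the calibration is good to about 2 mm. A picture is of the moment at which its call begins: read the wrist's pose just before it. There is no depth.
- job.job_done(): hands the job in, once; it reports no verdict.
Trained networks look in the newest picture that a camera, given by its name, has taken for a name from the list of things; names that differ only in an ending like _2 or _b are one class to them, and where a whole thing is asked for, a point or a joint stands for the part that bears it (a point fixed in the world has none). Each returns a list of dicts, best first, with "confidence" (0 to 1); they miss things now and then, are a little off and sometimes report something else, mostly with a low value. They report only what shows in the picture. A call takes as long as a camera call.
- finder.look_for(query, camera): "xy" ([column, row] in pixels, amid what is visible of it).
- finder.masks_of(query, camera): "mask" (400x640 bool, what is visible of it) and "xy" ([column, row] in pixels, amid what is visible of it).
- finder.spot_point(query, camera): "xy" ([column, row] in pixels: a listed point, or the origin of a listed thing).
The state is a dict: "time_s": time; "qpos": joint angles; "qd": joint speeds; "tau": joint torques, N m; "tcp_pos": TCP position; "tcp_rot": TCP orientation; "ft_force": force on the tool from outside, world axes, zero at the start; "ft_torque": the same for the moment, N m; "gripper_width": opening from 0.0 (shut) to 1.0 (fully open).
Only numpy, scipy, OpenCV 4.12 (cv2) and the standard library are available. Lean on these libraries where they do the work, as an engineer would, in place of code of your own. Each camera call takes 0.05 s, during which the arm holds its last target.

## Working session

There is one attempt and no reset: what is moved stays moved. The work goes in short steps, Python scripts to look and compute and a shell command to move; the robot and the scene stay as the last step left them, time stands still between calls to the robot, and variables do not carry over. Pictures are saved under pics/ and viewed, and the job is handed in when it is done.

```bash
mkdir -p pics
cat > h.py <<'E'
from plant import bot, vision, job, finder
import numpy as np, cv2
from scipy.spatial.transform import Rotation as R
def cam(n):
    s=bot.sense(); c=vision.read_camera(n)
    if n=="wrist":
        T=np.eye(4); q=s["tcp_rot"]; T[:3,:3]=R.from_quat(q).as_matrix(); T[:3,3]=s["tcp_pos"]
        W=T@c["T_tool_cam"]
    else:
        M=np.eye(4); M[:3,:3]=cv2.Rodrigues(np.array(c["rvec"],float))[0]; M[:3,3]=np.ravel(c["tvec"]); W=np.linalg.inv(M)
    c["W"]=W; return c
def ray(c,xy):
    K=np.array(c["K"]); d=np.linalg.inv(K)@np.array([xy[0],xy[1],1.]); return c["W"][:3,3], c["W"][:3,:3]@d
def atz(c,xy,z):
    o,d=ray(c,xy); return o+d*(z-o[2])/d[2]
def proj(c,p):
    q=np.linalg.inv(c["W"])@np.append(p,1); u=np.array(c["K"])@q[:3]; return u[:2]/u[2]
def save(c,n,crop=None,s=1):
    im=c["frame"][:,:,::-1]
    if crop: im=im[crop[1]:crop[3],crop[0]:crop[2]]
    if s!=1: im=cv2.resize(im,None,fx=s,fy=s,interpolation=cv2.INTER_CUBIC)
    cv2.imwrite("pics/"+n,im)
E
python3 - <<'E'
from h import *
Z=dict(block_handle=.083-.017,bolt_pin=.034,block_ear=.042,plate_face=.040,catch_nose=.045,cam_grip=.055,dock=0,sample_cup_mid=.03,petri_mid=.007,bench_timer_mid=.0095)
s=bot.sense(); print(s["time_s"],s["tcp_pos"],s["tcp_rot"],s["gripper_width"])
for n in("scene","top"):
    c=cam(n); save(c,n+"0.png")
    print(n,c["W"][:3,3])
    for k,z in Z.items():
        r=finder.spot_point(k,n)[:2]
        for d in r: print(k,np.round(d["xy"],1),round(d["confidence"],2),np.round(atz(c,d["xy"],z),4))
E
```

```text
0.0 [0.22742092 0.60823682 0.23041356] [ 1.77906192e-01  9.84047063e-01 -8.68293569e-04 -9.89153637e-05] 1.0023361346640158
scene [-0.28662187 -0.69723054  0.60467415]
block_handle [289.3 191.4] 0.85 [0.4886 0.     0.066 ]
bolt_pin [257.7 197.6] 0.6 [0.4559 0.0867 0.034 ]
block_ear [298.6 208.4] 0.93 [ 0.4657 -0.0497  0.042 ]
plate_face [251.3 193.8] 0.4 [0.4535 0.108  0.04  ]
catch_nose [276.7 205.7] 0.54 [0.4389 0.0011 0.045 ]
cam_grip [232.5 187.6] 0.55 [0.4292 0.1541 0.055 ]
dock [261.7 212. ] 0.67 [0.4469 0.0665 0.    ]
sample_cup_mid [333.6 237. ] 0.96 [ 0.4262 -0.1885  0.03  ]
petri_mid [373.1 231.6] 0.84 [ 0.5329 -0.2323  0.007 ]
petri_mid [253.8 193.3] 0.47 [0.5033 0.1515 0.007 ]
bench_timer_mid [426.7 275.4] 0.75 [ 0.4495 -0.4155  0.0095]
bench_timer_mid [299.3 207. ] 0.25 [ 0.5162 -0.009   0.0095]
top [ 0.2604075  -0.08824402  1.34854963]
block_handle [286.2 200.3] 0.9 [0.4912 0.0092 0.066 ]
block_handle [355.9 225.9] 0.63 [ 0.4185 -0.2019  0.066 ]
bolt_pin [264.  212.2] 0.63 [0.458  0.0786 0.034 ]
bolt_pin [233.9 219.5] 0.37 [0.4331 0.1699 0.034 ]
block_ear [302.3 211.4] 0.77 [ 0.4622 -0.0396  0.042 ]
block_ear [265.3 212.3] 0.47 [0.4566 0.0736 0.042 ]
plate_face [256.5 212.3] 0.42 [0.4563 0.1008 0.04  ]
catch_nose [283.8 217.7] 0.62 [0.4409 0.0161 0.045 ]
catch_nose [417.2 213.4] 0.34 [ 0.464  -0.3907  0.045 ]
cam_grip [235.1 218.3] 0.76 [0.4341 0.1623 0.055 ]
cam_grip [283.8 215.4] 0.71 [0.4465 0.0155 0.055 ]
dock [267.  209.9] 0.57 [0.4707 0.0737 0.    ]
sample_cup_mid [354.7 229.1] 0.77 [ 0.413  -0.2015  0.03  ]
petri_mid [366.3 188.4] 0.56 [ 0.5464 -0.2393  0.007 ]
bench_timer_mid [420.5 216.1] 0.96 [ 0.4613 -0.4092  0.0095]
```

Run:
```python
from h import *
for n,cr in(("scene",(190,140,350,260)),("top",(200,160,360,280))):
    c=cam(n); save(c,n+"1.png",cr,5)
```

```text
(no output)
```

View pics/scene0.png

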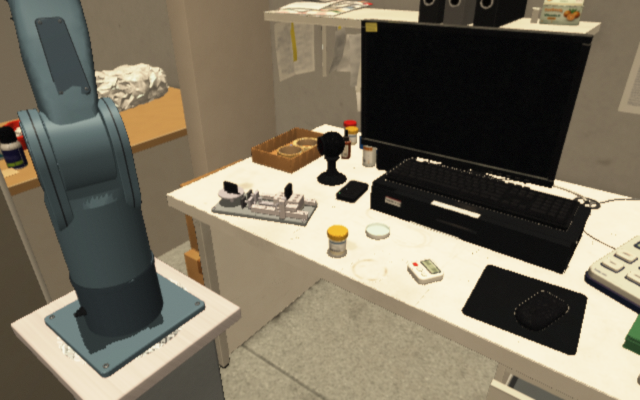

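View pics/top0.png

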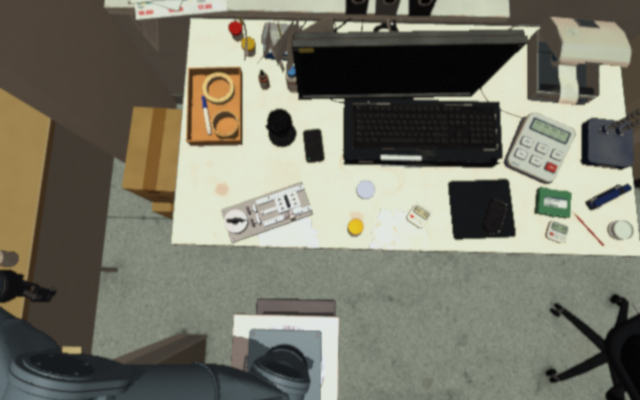

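```bash
ls pics
```

```text
scene0.png
scene1.png
top0.png
top1.png
```

View pics/scene1.png

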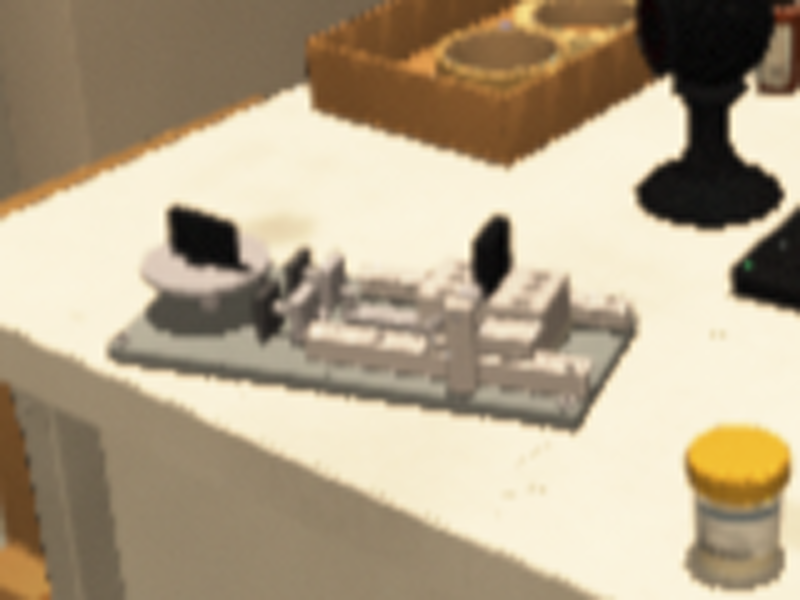

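View pics/top1.png

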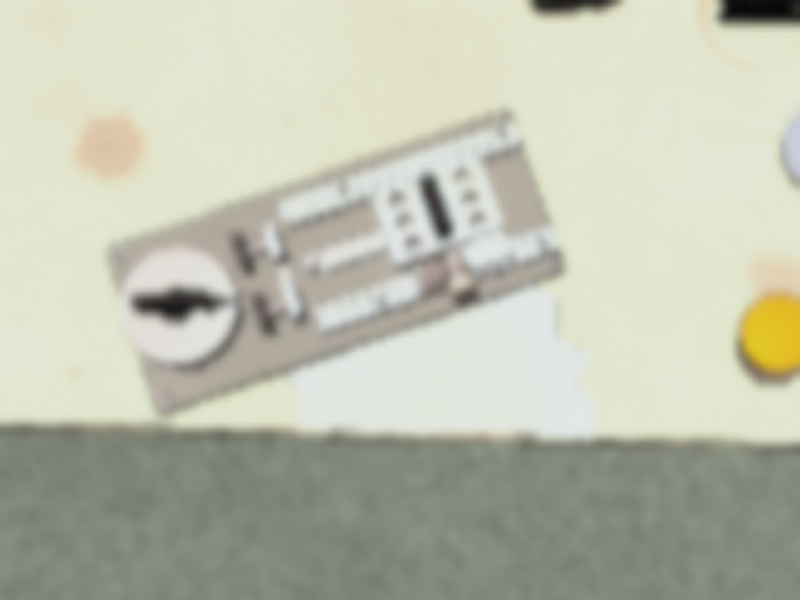

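The scene view shows the dock with the cam at about (232,188) and the grip plate at (289,191). The top view has the plate corners at crop/5+(200,160). I'll fit the dock from those.

Run:
```python
from h import *
c=cam("top")
cr=lambda x,y:(200+(x+.5)/5-.5,160+(y+.5)/5-.5)
P=[atz(c,cr(*p),.012)[:2] for p in[(110,245),(510,110),(563,270),(165,412)]]
# frontRight(+x,-y), rear(-x,-y), rear(-x,+y), front(+x,+y)
L=np.array([(.135,-.056),(-.135,-.056),(-.135,.056),(.135,.056)])
P=np.array(P); print(P)
pm=P.mean(0); H=(L-L.mean(0)).T@(P-pm); 
th=np.arctan2(H[0,1]-H[1,0],H[0,0]+H[1,1]); Rm=np.array([[np.cos(th),-np.sin(th)],[np.sin(th),np.cos(th)]])
print("dock",pm,np.degrees(th),"res",P-(pm+L@Rm.T))
for k,z,p in(("handle",.083,cr(437,206)),("cam",.069,cr(178,303)),("camdisc",.041,cr(180,307))):
    w=atz(c,p,z)[:2]; print(k,w,(w-pm)@Rm)
s=bot.sense(); M=R.from_quat(s["tcp_rot"]).as_matrix(); print(np.round(M,3))
for n,l in(("cam",(.098,0)),("h",(-.074,0))): print(n,pm+Rm@np.array(l))
cs=cam("scene")
for l,z in(((.135,.056),.012),((-.135,.056),.012),((.098,0),.055)):
    print(proj(cs,np.append(pm+Rm@np.array(l),z)))
```

```text
[[ 0.4695139   0.21476851]
 [ 0.56235116 -0.03332835]
 [ 0.46057556 -0.06964637]
 [ 0.36589288  0.17404795]]
dock [0.46458337 0.07146043] 110.8258297085496 res [[ 0.00058559 -0.00278136]
 [-0.00256981  0.00148147]
 [ 0.00033713  0.00498263]
 [ 0.0016471  -0.00368274]]
handle [0.48665264 0.00544652] [-0.06954718  0.00284244]
cam [0.42653302 0.15898792] [0.0953369  0.00444585]
camdisc [0.4277404 0.1630338] [0.09868919 0.00187893]
[[-0.937  0.35   0.   ]
 [ 0.35   0.937 -0.   ]
 [-0.     0.    -1.   ]]
cam [0.42974159 0.16305765]
h [0.49089247 0.00229519]
[210.35290281 208.18395233]
[305.10816955 222.34735807]
[230.38686749 186.65564338]
```

```bash
python3 -m crank '-0.407 -0.423 -0.02 0 0 -0.72 0;-0.407 -0.423 -0.02 0 0 -0.72 0;-0.407 -0.423 -0.02 0 0 -0.72 0;-0.407 -0.423 -0.02 0 0 -0.72 0;-0.407 -0.423 -0.02 0 0 -0.72 0;-0.407 -0.423 -0.02 0 0 -0.72 0;-0.407 -0.423 -0.02 0 0 -0.72 0;-0.407 -0.423 -0.02 0 0 -0.72 0;-0.407 -0.423 -0.02 0 0 -0.72 0;-0.407 -0.423 -0.02 0 0 -0.72 0;-0.407 -0.423 -0.02 0 0 -0.72 0;-0.407 -0.423 -0.02 0 0 -0.72 0' 60
python3 - <<'E'
from h import *
s=bot.sense(); print(s["time_s"],s["tcp_pos"],R.from_quat(s["tcp_rot"]).as_matrix().round(3),s["qpos"],s["ft_force"])
c=cam("wrist"); save(c,"w1.png"); print(c["W"].round(3))
Z=dict(block_handle=.083-.017,bolt_pin=.034,block_ear=.042,plate_face=.040,catch_nose=.045,cam_grip=.055,dock=0)
for k,z in Z.items():
    for d in finder.spot_point(k,"wrist")[:2]: print(k,np.round(d["xy"],1),round(d["confidence"],2),np.round(atz(c,d["xy"],z),4))
E
```

```text
time_s: 2.8
tcp_pos: [0.4604, 0.0712, 0.2513]
tcp_rot: [-0.181, 0.984, 0.0, -0.0]
ft_force: [-0.2, -0.1, 0.2]
gripper_width: 0.994
2.8 [0.46037603 0.0712485  0.25128657] [[-0.935 -0.356 -0.   ]
 [-0.356  0.935  0.001]
 [-0.     0.001 -1.   ]] [-0.3510638   0.19462617  0.11519975  1.9917122  -0.02790897  0.95673602
  1.71244291] [-0.23271963 -0.13003444  0.18316878]
[[-0.355  0.885  0.302  0.383]
 [ 0.935  0.335  0.116  0.042]
 [ 0.001  0.323 -0.946  0.393]
 [ 0.     0.     0.     1.   ]]
block_handle [246.9 172.2] 0.9 [0.4899 0.008  0.066 ]
bolt_pin [329.3 162.5] 0.83 [0.4592 0.0834 0.034 ]
block_ear [212.  135.2] 0.87 [ 0.4732 -0.0388  0.042 ]
catch_nose [272.3 131.1] 0.69 [0.4471 0.0171 0.045 ]
cam_grip [415.4 166.8] 0.69 [0.4282 0.1634 0.055 ]
dock [318.1 157.2] 0.64 [0.4652 0.0729 0.    ]
dock [ 32.4 126.9] 0.55 [ 0.5465 -0.2395  0.    ]
```

View pics/w1.png

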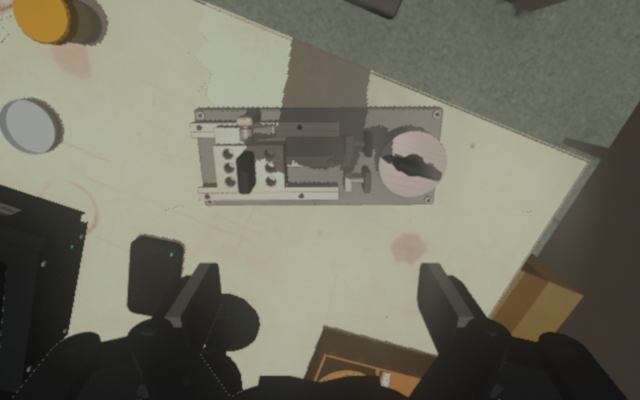

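The wrist view is aligned with the dock. The cam is on the right at (412,163) and the black grip plate at (246,172). I'll zoom in for precise corners.

Run:
```python
from h import *
c=cam("wrist"); save(c,"w2.png",(185,90,455,220),2.96)
```

```text
(no output)
```

View pics/w2.png

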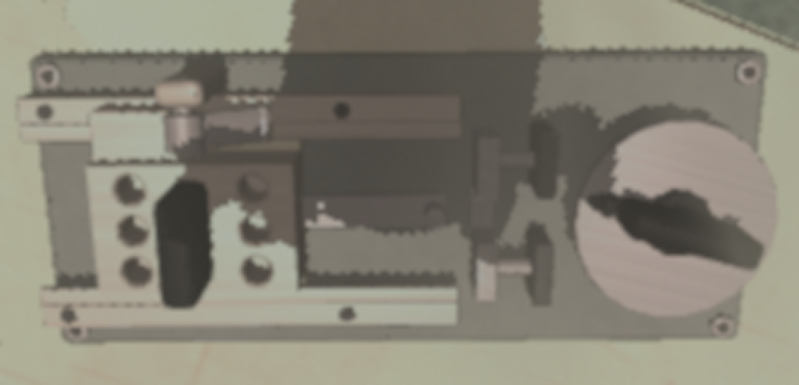

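```bash
cat >> h.py <<'E'
def fit(L,P):
    L=np.array(L,float);P=np.array(P);pm=P.mean(0);lm=L.mean(0);H=(L-lm).T@(P-pm)
    th=np.arctan2(H[0,1]-H[1,0],H[0,0]+H[1,1]); Rm=np.array([[np.cos(th),-np.sin(th)],[np.sin(th),np.cos(th)]])
    t=pm-Rm@lm; return t,th,Rm,P-(t+L@Rm.T)
E
python3 - <<'E'
from h import *
c=cam("wrist"); cr=lambda x,y:(185+(x+.5)/2.96-.5,90+(y+.5)/2.96-.5)
L=[(-.135,.056),(.135,.056),(.135,-.056),(-.135,-.056)]
t,th,Rm,r=fit(L,[atz(c,cr(*p),.012)[:2] for p in[(32,53),(766,52),(742,337),(62,342)]])
print("dock",t,np.degrees(th),r.round(4).tolist())
for k,z,p in(("disc",.041,(677,218)),("handletop",.083,(183,245)),("wingA",.069,(600,205)),("wingB",.069,(758,262)),("pin",.034,(434,208))):
    w=atz(c,cr(*p),z)[:2]; print(k,w.round(4),((w-t)@Rm).round(4))
for l,z in(((-.07,-.018),.083),((-.07,.018),.083),((.098,0),.041),((.098,0),.069)): 
    p=proj(c,np.append(t+Rm@np.array(l),z)); print(l,z,(p-[185,90])*2.96)
E
```

```text
dock [0.4632931 0.0732234] 111.02341305680828 [[-0.0006, 0.0018], [0.002, -0.0019], [-0.0009, -0.0002], [-0.0005, 0.0003]]
disc [0.4279 0.1639] [0.0973 0.0005]
handletop [0.485  0.0084] [-0.0683  0.0029]
wingA [0.4293 0.129 ] [0.0643 0.0118]
wingB [0.4283 0.1855] [ 0.1174 -0.0077]
pin [0.4563 0.0833] [0.0119 0.0029]
(-0.07, -0.018) 0.083 [181.38565177 307.44827943]
(-0.07, 0.018) 0.083 [172.84455725 196.73770264]
(0.098, 0) 0.041 [677.91139381 218.41190179]
(0.098, 0) 0.069 [700.25152765 238.79232099]
```

```bash
python3 -m crank '-0.004 -0.069 0.03 0 0 0 0;-0.004 -0.069 0.06 0 0 0 0;-0.004 -0.069 0.11 0 0 0 0;-0.004 -0.069 0.15 0 0 0 0;-0.004 -0.069 0.18 0 0 0 0;-0.004 -0.069 0.195 0 0 0 0;-0.004 -0.069 0.195 0 0 0 0;-0.004 -0.069 0.195 0 0 0 0.5;-0.004 -0.069 0.195 0 0 0 0.7' 40
python3 - <<'E'
from h import *
c=cam("wrist"); save(c,"w3.png"); c=cam("scene"); save(c,"s3.png",(190,110,350,230),5)
E
```

```text
time_s: 4.42
tcp_pos: [0.4898, 0.0071, 0.0574]
tcp_rot: [-0.18, 0.984, -0.0, 0.001]
ft_force: [-0.4, 0.1, -0.5]
gripper_width: 0.601
```

View pics/w3.png

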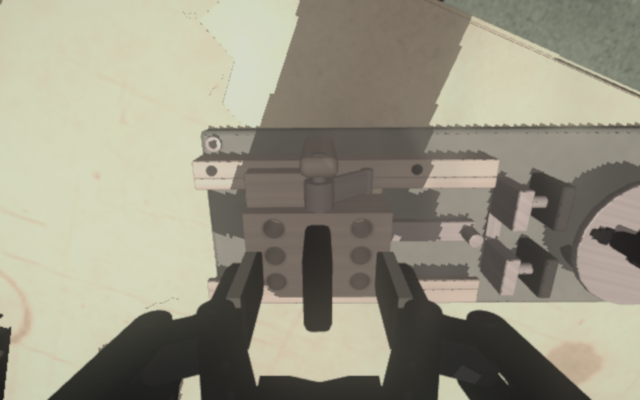

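View pics/s3.png

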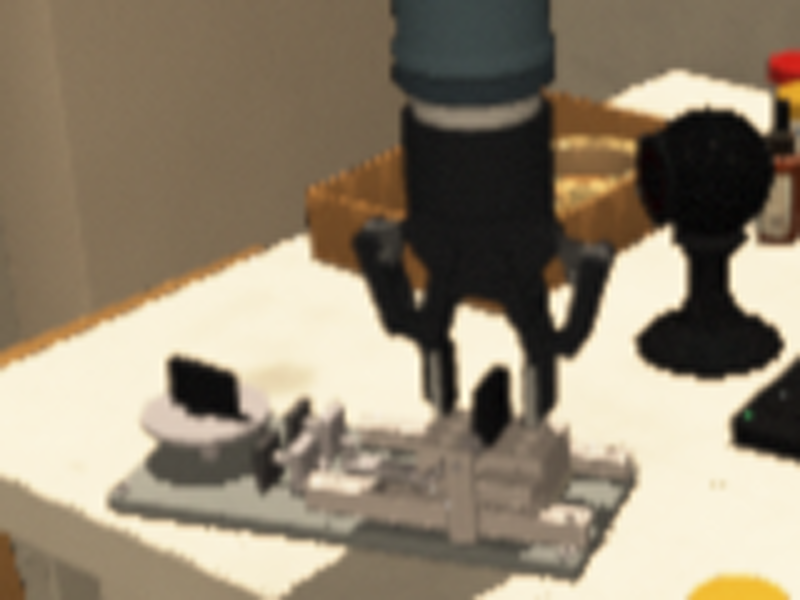

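The plate sits centred between the jaws at (317,275), and the catch rests on the ear side untouched. I'll close and slide most of the way.

```bash
python3 -m crank '0 0 0 0 0 0 1;0 0 0 0 0 0 1;0 0 0 0 0 0 1;0 0 0 0 0 0 1;0 0.01 0 0 0 0 1;0 0.02 0 0 0 0 1;0 0.03 0 0 0 0 1;0 0.04 0 0 0 0 1;0 0.05 0 0 0 0 1;0 0.056 0 0 0 0 1;0 0.06 0 0 0 0 1;0 0.06 0 0 0 0 1' 60
python3 - <<'E'
from h import *
c=cam("wrist"); save(c,"w4.png")
for k in("block_handle","bolt_pin","plate_face","catch_nose"):
    for d in finder.spot_point(k,"wrist")[:1]: 
        w=atz(c,d["xy"],dict(block_handle=.066,bolt_pin=.034,plate_face=.04,catch_nose=.045)[k])[:2]; t=np.array([.4633,.0732]);e=np.array([-.3584,.9336]); print(k,d["xy"],d["confidence"],(w-t)@e)
s=bot.sense(); print((s["tcp_pos"][:2]-t)@e,s["ft_force"],s["gripper_width"])
E
```

```text
time_s: 6.02
tcp_pos: [0.4681, 0.0639, 0.0567]
tcp_rot: [-0.18, 0.984, 0.0, 0.001]
ft_force: [0.5, -1.6, 5.5]
gripper_width: 0.13
block_handle [318.1, 275.2] 0.6 -0.01032132623163414
plate_face [389.7, 242.0] 0.59 0.026008979925122674
-0.010395198225025113 [-0.34882052 -0.61653284  6.20332678] 0.1293866286192085
```

View pics/w4.png

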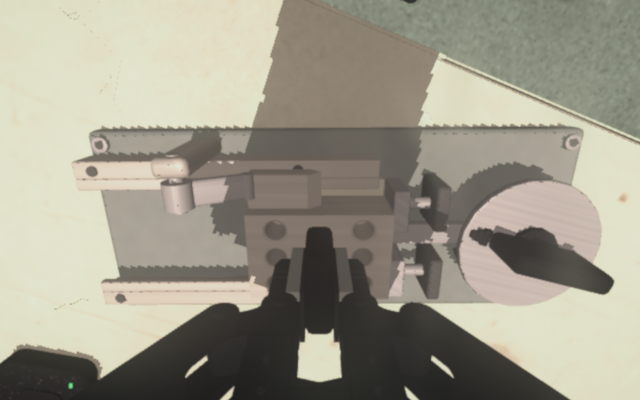

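The block is gripped and close to the plate, and the catch is still riding on the ear at (250,185). I'll push on slowly to the stop.

```bash
python3 -m crank '0 0.005 0 0 0 0 1;0 0.008 0 0 0 0 1;0 0.01 0 0 0 0 1;0 0.012 0 0 0 0 1;0 0.012 0 0 0 0 1;0 0.012 0 0 0 0 1'
python3 - <<'E'
from h import *
c=cam("wrist"); save(c,"w5.png",(60,100,620,320),1.4)
t=np.array([.4633,.0732]);e=np.array([-.3584,.9336]);s=bot.sense(); print((s["tcp_pos"][:2]-t)@e,s["ft_force"],s["ft_force"][:2]@e,s["gripper_width"])
E
```

```text
time_s: 7.02
tcp_pos: [0.4651, 0.0719, 0.0569]
tcp_rot: [-0.179, 0.984, -0.002, 0.001]
ft_force: [3.5, -9.5, 5.7]
gripper_width: 0.136
-0.0018370822434602102 [  3.31321173 -10.53489153   5.89614595] -11.022829817568324 0.12981833776260232
```

View pics/w5.png

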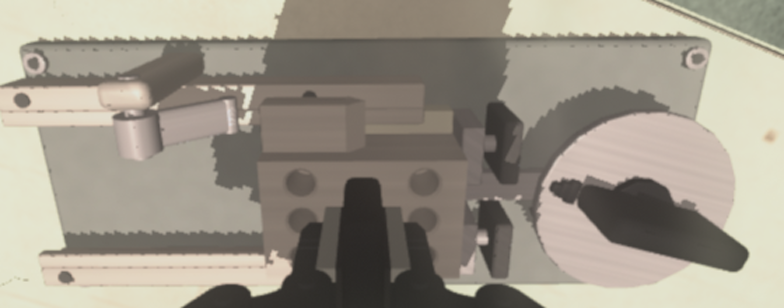

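The catch nose at (232,115) now sits clear behind the ear at (262,120). I'll push slightly further toward the hard stop, then ease off and release.

```bash
python3 -m crank '0 0.002 0 0 0 0 1;0 0.004 0 0 0 0 1;0 0.004 0 0 0 0 1;0 0.004 0 0 0 0 1'
python3 - <<'E'
from h import *
t=np.array([.4633,.0732]);e=np.array([-.3584,.9336]);s=bot.sense(); print((s["tcp_pos"][:2]-t)@e,s["ft_force"],s["ft_force"][:2]@e,s["gripper_width"])
E
python3 -m crank '0 -0.004 0 0 0 0 1;0 -0.008 0 0 0 0 1;0 -0.01 0 0 0 0 1;0 -0.01 0 0 0 0 0.6;0 -0.01 0 0 0 0 0.6;0 -0.01 0 0 0 0 0.6'
python3 - <<'E'
from h import *
c=cam("wrist"); save(c,"w6.png",(60,100,620,320),1.4)
t=np.array([.4633,.0732]);e=np.array([-.3584,.9336]);s=bot.sense(); print((s["tcp_pos"][:2]-t)@e,s["ft_force"],s["ft_force"][:2]@e,s["gripper_width"])
E
```

```text
time_s: 7.58
tcp_pos: [0.4639, 0.0748, 0.0569]
tcp_rot: [-0.179, 0.984, -0.002, 0.001]
ft_force: [4.3, -11.9, 8.1]
gripper_width: 0.128
0.0012911006417933536 [  4.2553621  -11.89505634   8.06656788] -12.630346373901954 0.12808781516329842
time_s: 8.32
tcp_pos: [0.4649, 0.0693, 0.0561]
tcp_rot: [-0.181, 0.984, 0.0, -0.0]
ft_force: [0.7, 0.3, 0.9]
gripper_width: 0.399
-0.004386254272818721 [ 0.91089792  0.20580792 -0.59003248] -0.13432354370641122 0.3996283869056309
```

View pics/w6.png

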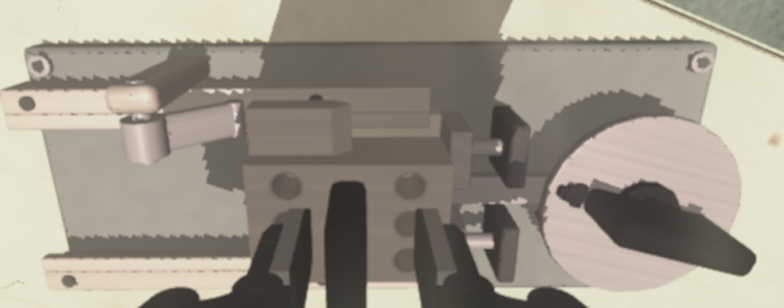

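The block rests against the dropped catch (nose touching the ear at (243,120)). Next I'll rise and go over to the cam, turning the tool across the wing.

```bash
python3 -m crank '0 0 -0.05 0 0 0 0.3;0 0 -0.1 0 0 0.1 0.3;0 0.05 -0.12 0 0 0.4 0.3;0 0.102 -0.12 0 0 0.6 0.3;0 0.102 -0.12 0 0 0.8 0.3;0 0.102 -0.12 0 0 1 0.3;0 0.102 -0.12 0 0 1.2 0.3;0 0.102 -0.12 0 0 1.4 0.3;0 0.102 -0.12 0 0 1.6 0.3;0 0.102 -0.12 0 0 1.8 0.3;0 0.102 -0.12 0 0 1.85 0.3;0 0.102 -0.12 0 0 1.85 0.3'
python3 - <<'E'
from h import *
c=cam("wrist"); save(c,"w7.png")
s=bot.sense(); print(s["tcp_pos"],R.from_quat(s["tcp_rot"]).as_matrix().round(3),s["qpos"].round(2) if hasattr(s["qpos"],'round') else s["qpos"])
for d in finder.spot_point("cam_grip","wrist")[:2]: print(d["xy"],d["confidence"],atz(c,d["xy"],.055))
m=finder.masks_of("cam_grip","wrist")
print([ (a["confidence"],a["mask"].sum()) for a in m])
for z in(.041,.055,.069): print(proj(c,[.4282,.1647,z]))
E
```

```text
time_s: 9.88
tcp_pos: [0.429, 0.1643, 0.1761]
tcp_rot: [0.679, 0.735, -0.0, -0.0]
ft_force: [-0.5, 0.1, -0.3]
gripper_width: 0.699
[0.42894798 0.16429213 0.17611236] [[-0.077  0.997 -0.001]
 [ 0.997  0.077 -0.   ]
 [-0.    -0.001 -1.   ]] [-0.92  0.32  0.54  2.1  -0.24  0.78 -0.15]
[315.7, 189.8] 0.8 [0.42651648 0.16264207 0.055     ]
[(0.67, np.int64(5498)), (0.64, np.int64(549))]
[318.0545729  182.44801027]
[318.00111326 187.50748592]
[317.94225989 193.07742894]
```

View pics/w7.png

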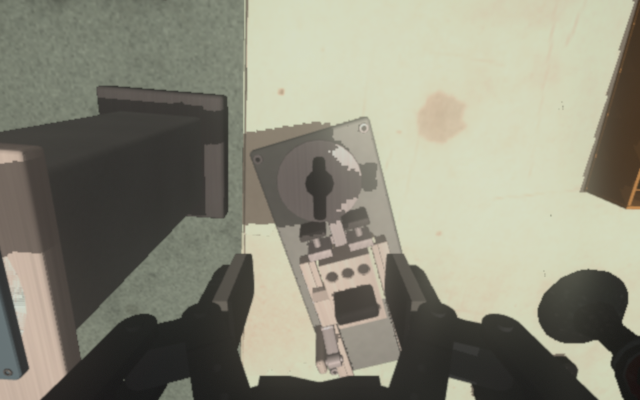

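The wing is at (319,187), upright in the image and so parallel to the pads and centred. Now I'll descend and grip.

```bash
python3 -m crank '0 0 0.05 0 0 0 0.3;0 0 0.09 0 0 0 0.3;0 0 0.115 0 0 0 0.3;0 0 0.129 0 0 0 0.3;0 0 0.129 0 0 0 0.3;0 0 0.129 0 0 0 1;0 0 0.129 0 0 0 1;0 0 0.129 0 0 0 1;0 0 0.129 0 0 0 1' 60
python3 - <<'E'
from h import *
c=cam("wrist"); save(c,"w8.png")
s=bot.sense(); print(s["ft_force"],s["ft_torque"])
E
```

```text
time_s: 11.15
tcp_pos: [0.4291, 0.1644, 0.0481]
tcp_rot: [0.677, 0.736, 0.0, -0.001]
ft_force: [-2.8, 0.4, 10.4]
gripper_width: 0.104
[-3.62374157 -0.11716964 10.32864072] [-0.05804489  0.71486106 -0.05582603]
```

View pics/w8.png

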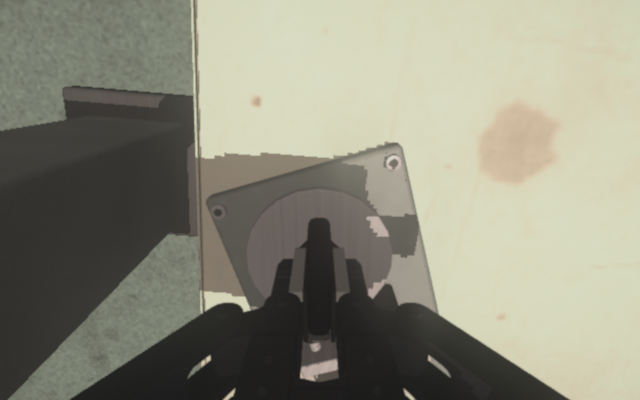

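The wing is gripped at its middle. I'll turn it clockwise (+ about tool z).

```bash
python3 -m crank '0 0 -0.001 0 0 0.17 1;0 0 -0.001 0 0 0.34 1;0 0 -0.001 0 0 0.5 1;0 0 -0.001 0 0 0.66 1;0 0 -0.001 0 0 0.82 1;0 0 -0.001 0 0 0.98 1;0 0 -0.001 0 0 1.14 1;0 0 -0.001 0 0 1.3 1;0 0 -0.001 0 0 1.45 1;0 0 -0.001 0 0 1.6 1;0 0 -0.001 0 0 1.6 1'
python3 - <<'E'
from h import *
c=cam("wrist"); save(c,"w9.png")
s=bot.sense(); print(s["tcp_pos"],s["ft_force"],s["ft_torque"],np.round(s["qpos"],2),s["gripper_width"]);M=R.from_quat(s["tcp_rot"]).as_matrix();print(np.degrees(np.arctan2(M[1,0],M[0,0])))
E
```

```text
time_s: 12.58
tcp_pos: [0.4297, 0.1638, 0.0482]
tcp_rot: [1.0, 0.028, 0.001, 0.001]
ft_force: [2.5, -2.2, -7.0]
gripper_width: 0.106
[0.42972699 0.16382188 0.04824158] [ 2.21324778 -1.93530525 -9.13315485] [-0.41709618 -0.71242728  0.03470692] [-1.07  0.7   0.78  2.17 -0.88  0.63 -1.16] 0.10143471698330121
3.264080714506456
```

View pics/w9.png

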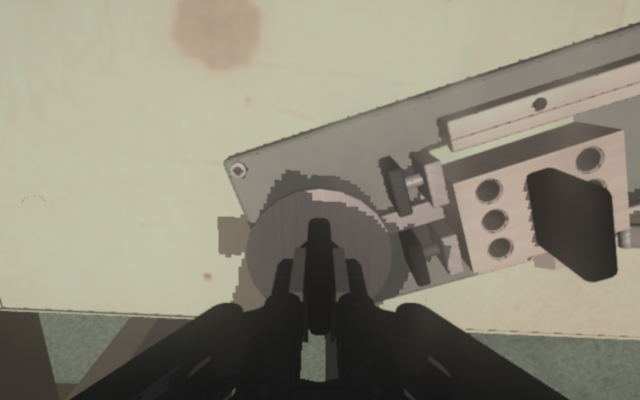

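```bash
python3 -m crank '0 0 0 0 0 0.15 1;0 0 0 0 0 0.3 1;0 0 0 0 0 0.45 1;0 0 0 0 0 0.6 1;0 0 0 0 0 0.75 1;0 0 0 0 0 0.85 1;0 0 0 0 0 0.85 1'
python3 - <<'E'
from h import *
s=bot.sense(); print(s["tcp_pos"],s["ft_force"],s["ft_torque"],np.round(s["qpos"],2),s["gripper_width"]);M=R.from_quat(s["tcp_rot"]).as_matrix();print(np.degrees(np.arctan2(M[1,0],M[0,0])))
E
```

```text
time_s: 13.5
tcp_pos: [0.4296, 0.1633, 0.0482]
tcp_rot: [0.922, -0.387, 0.001, 0.001]
ft_force: [3.3, -5.6, -6.4]
gripper_width: 0.101
[0.42956645 0.16333259 0.0482258 ] [ 3.34704081 -5.58306834 -6.4441086 ] [-0.9478414  -0.59461706  0.10093124] [-1.19  0.81  0.97  2.18 -1.06  0.75 -1.85] 0.10084043161834058
-45.47793717966194
```

```bash
python3 -m crank '0 0 0 0 0 0.15 1;0 0 0 0 0 0.3 1;0 0 0 0 0 0.42 1;0 0 0 0 0 0.48 1;0 0 0 0 0 0.52 1;0 0 0 0 0 0.52 1;0 0 0 0 0 0.52 1'
python3 - <<'E'
from h import *
c=cam("wrist"); save(c,"w10.png")
s=bot.sense(); print(s["tcp_pos"],s["ft_force"],s["ft_torque"],np.round(s["qpos"],2),s["gripper_width"]);M=R.from_quat(s["tcp_rot"]).as_matrix();print(np.degrees(np.arctan2(M[1,0],M[0,0])))
E
```

```text
time_s: 14.38
tcp_pos: [0.4293, 0.1632, 0.0483]
tcp_rot: [0.793, -0.609, 0.0, 0.001]
ft_force: [2.4, -5.7, -4.1]
gripper_width: 0.096
[0.42929497 0.16319894 0.04825884] [ 2.02210794 -5.68924683 -4.33763366] [-1.13980698 -0.4546598   1.22652459] [-1.24  0.88  1.07  2.18 -1.14  0.84 -2.3 ] 0.09931923925400676
-75.0439308080717
```

View pics/w10.png

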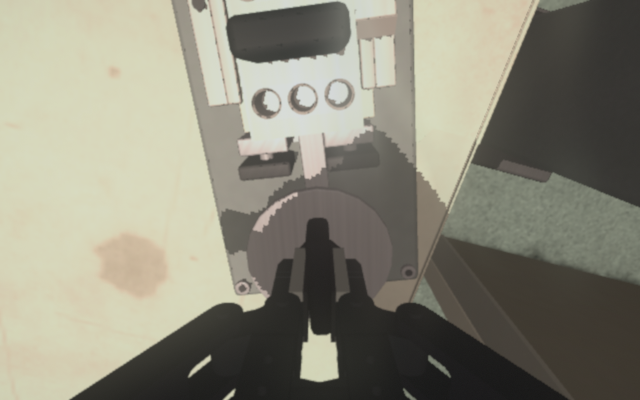

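Torque about z rose to 1.2 N m at about -75°, which is the stop. I'll open and lift away.

```bash
python3 -m crank '0 0 0 0 0 0 0.4;0 0 0 0 0 0 0.4;0 0 0 0 0 0 0.4;0 0 -0.04 0 0 0 0.4;0 0 -0.09 0 0 0 0.4;0 0 -0.15 0 0 0 0.4;0 0 -0.19 0 0 0 0.4;0 0 -0.2 0 0 0 0.4;0 0 -0.2 0 0 0 0.4'
python3 - <<'E'
from h import *
t=np.array([.4633,.0732]);e=np.array([-.3584,.9336]);f=np.array([-.9336,-.3584])
c=cam("wrist"); save(c,"w11.png")
for k,z in dict(block_handle=.066,bolt_pin=.034,plate_face=.04,catch_nose=.037,cam_grip=.055,block_ear=.042).items():
    for d in finder.spot_point(k,"wrist")[:1]:
        w=atz(c,d["xy"],z)[:2]-t; print(k,d["xy"],d["confidence"],w@e,w@f)
for n in("scene","top"):
    c=cam(n); save(c,n+"11.png")
    for k in("sample_cup_mid","petri_mid","bench_timer_mid"): print(n,k,[(a["xy"],a["confidence"]) for a in finder.spot_point(k,n)[:1]])
s=bot.sense(); print(s["time_s"],s["ft_force"],s["gripper_width"])
E
```

```text
time_s: 15.55
tcp_pos: [0.4391, 0.1605, 0.2374]
tcp_rot: [0.793, -0.609, -0.006, -0.001]
ft_force: [0.8, -1.1, 0.3]
gripper_width: 0.598
block_handle [321.9, 65.3] 0.81 0.0010820547704411547 0.003967698983550866
plate_face [319.9, 100.0] 0.97 0.031007936413085115 -0.0006615198417139305
catch_nose [353.5, 1.2] 0.51 -0.048635905036486037 0.03725880288959743
block_ear [346.8, 21.3] 0.61 -0.032899488269469326 0.029733440903315388
scene sample_cup_mid [([333.4, 236.3], 0.83)]
scene petri_mid [([376.6, 231.4], 0.59)]
scene bench_timer_mid [([425.7, 271.9], 0.67)]
top sample_cup_mid [([355.4, 226.9], 0.76)]
top petri_mid [([363.8, 187.3], 0.49)]
top bench_timer_mid [([419.4, 215.8], 0.9)]
16.3 [-0.00196581  0.37127396  0.35595457] 0.6007371006792332
```

View pics/w11.png

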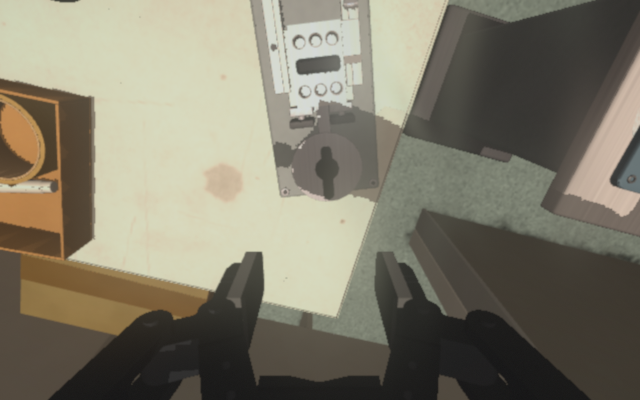

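The handle reads x ≈ +0.001 (drawn in) and the wing lies along the dock axis. I'll step back for a better look at the catch and wing.

```bash
python3 -m crank '-0.05 0 0 0 0 0 0.4;-0.1 0 -0.01 0 0 0 0.4;-0.1 0 -0.02 0 0 0 0.4;-0.1 0 -0.02 0 0 0 0.4;-0.1 0 -0.02 0 0 0 0.4'
python3 - <<'E'
from h import *
c=cam("wrist"); save(c,"w12.png",(220,0,420,200),3.5);print(c["W"][:3,3])
c=cam("scene"); save(c,"s12.png",(190,140,350,260),5)
E
```

```text
time_s: 16.92
tcp_pos: [0.4368, 0.2442, 0.2292]
tcp_rot: [0.802, -0.596, -0.022, -0.007]
ft_force: [0.1, 0.8, -0.4]
gripper_width: 0.601
[0.46485489 0.15983033 0.36745066]
```

View pics/w12.png

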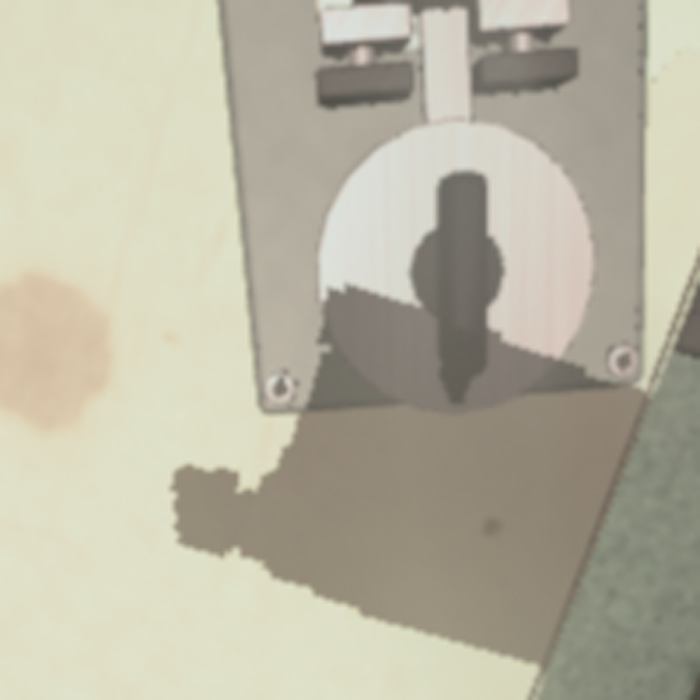

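View pics/s12.png

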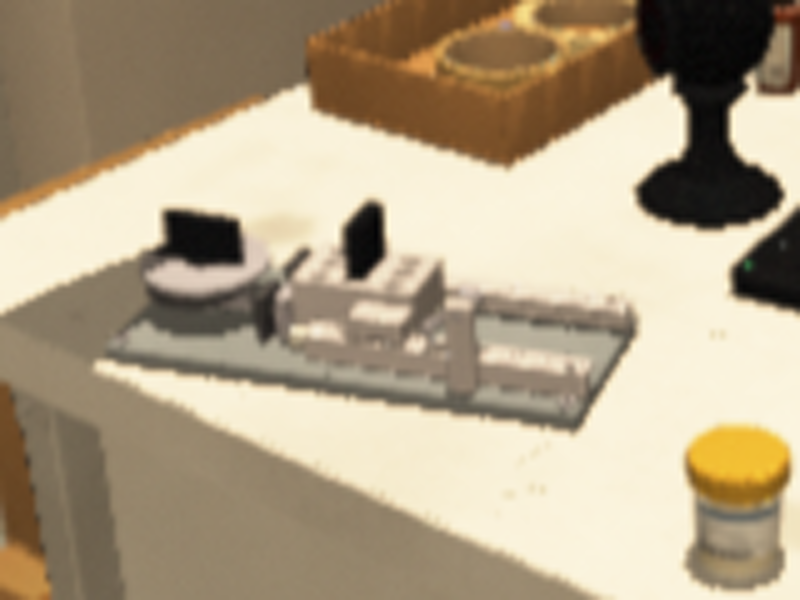

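The pointer at (457,400) faces away from the block, and in the scene view the catch slopes down behind the ear at (430,325). I'll check the wing angle numerically and hand in.

Run:
```python
from h import *
c=cam("wrist"); g=lambda x,y:(220+(x+.5)/3.5-.5,(y+.5)/3.5-.5)
a=atz(c,g(462,178),.069);b=atz(c,g(463,370),.069);d=(b-a)[:2]
e=atz(c,g(457,266),.041);p=atz(c,g(457,400),.043);q=(p-e)[:2]
for v in(d,q):
    ang=np.degrees(np.arctan2(v[1],v[0])); print(ang,"cam",np.radians(111.0+180-ang)%(2*np.pi))
s=bot.sense(); print(s["time_s"],s["ft_force"],np.abs(s["qd"]).max()); print(job.job_done())
```

```text
109.05282966733101 cam 3.17557718699202
108.29892721869292 cam 3.1887352669596023
17.075 [-0.31310979  0.17025326  0.15676397] 0.0034713642396534735
the job is handed in; nothing more can be done
None
```

The job is handed in: the block is pushed home and latched behind its catch, and the cam is turned clockwise to its stop.

I gripped the black plate and slid the block in until the sprung plate pressed back with about 12.6 N. The block lifted the catch itself. After I eased off, the wrist picture showed the catch dropped behind the ear. I then gripped the wing, turned it in one grasp until the wrist torque rose to 1.2 N m, let go and lifted clear.

**Last checks:**
- **Block:** the handle was at dock x ≈ +0.001, which is the drawn-in position.
- **Cam:** pointer and wing both gave about 3.18 to 3.19 rad, with the pointer away from the block.
- **Catch:** it looked down behind the ear in the scene view. I got no close-up after locking, because my last camera move went the wrong way. The catch nose estimate had a low confidence of 0.51.
- **Bystanders:** I went nowhere near the cup, dish and timer. The finder's points for them shifted by up to 3.5 pixels, about as much as its usual error.
- **Gripper and time:** it was clear with no force on it, at 17.1 s of the 61 s allowed.

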